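Free the foot plate from the keeper-screw holder

ROBOT

A 6-joint arm with a two-finger parallel gripper is mounted at the origin on the work surface. World frame = base frame: x ahead of the robot, y to its left, z up, the work surface at z = 0. Lengths are in m, angles in rad, forces in N, time in s.
With the tool pointing down it reaches from about 0.35 to 0.725 m from the base axis. Payload 6 kg.
Tool frame: the origin (TCP) lies between the finger pads; the fingertips stand 22 mm ahead of it and the grasp point (between the pads) lies 3 mm ahead of it; z points along the fingers, y is the line along which they close (so a half turn about z gives the same grasp; the last joint's range is limited). The gripper opens to 85 mm and grips with 20 to 120 N. Pads are 22 mm wide; open, the fingers measure 114 mm over their backs; the gripper's body (76 mm by 85 mm) begins 54 mm behind the grasp point. The pads swing forward as they close: fully open they stand 13 mm farther back than shut.
Start: joints at [1.457, 0.04, 0.085, 0, -1.615, -0.334], TCP at [0.26, 0.541, 0.253] pointing down, gripper open.
Joint ranges: [-2.56, 2.56], [-1.29, 2.01], [-1.08, 1.49], [-3.29, 1.98], [-2.81, -0.18], [-2.99, 2.99]. Speed limits (rad/s): [2.57, 2.57, 3.01, 3.14, 3.14, 3.14].

INTERFACE

Orientations are given as a unit quaternion [w, x, y, z].
In Python, from bench import manip gives the robot as it stands. Calls block until the motion is done:
- manip.reach(position, orientation): joint-space move of the TCP to a pose.
- manip.move_linear(position, feed=0.15, ori=None): straight line of the TCP; ori=None keeps the orientation; feed is the mean speed in m/s.
- manip.move_joints(angles): joint-space move.
- manip.command_gripper(opening, grasp_force=None): opening from 0.0 (shut) to 1.0 (fully open); grasp_force is the grip in N (None keeps the last); returns when the fingers have stopped.
- manip.dwell(seconds).
- manip.inverse_kinematics(position, orientation): joint angles nearest the present ones, or None.
- manip.read_state(): the state.
- manip.get_image(name): name is "scene" or "top" or "wrist"; returns the picture (480x640x3 uint8, red, green, blue); there is no depth.
- manip.camera_params(name): a dict with "intrinsics" (3x3 intrinsics, pixels), "extrinsics" (4x4, takes a point from camera to world coordinates); the wrist camera has in their place "mount" (4x4, takes a point from camera to tool coordinates, whose origin is the TCP and whose axes are the flange's). Camera axes: x right, y down, z forward; pixel columns grow to the right and rows downward; lengths in m; the calibration is good to about 2 mm. A picture is of the moment at which its call begins: read the wrist's pose just before it. camera_params takes no time and is no camera call.
A pose or a line that the arm cannot do raises manip.IKError and nothing moves.
- manip.finish_job(): hands the job in; it is judged then, once.
The state is a dict: "clock": time; "qpos": joint angles; "qvel": joint speeds; "tau": joint torques, N m; "position": TCP position; "eef_rot": TCP orientation; "contact_force": force on the tool from outside, world axes, zero at the start; "wrist_torque": the same for the moment, N m; "grip_width": opening from 0.0 (shut) to 1.0 (fully open); "grip_force": force on a finger pad.
Only numpy, scipy, OpenCV 4.12 (cv2) and the standard library are available. Lean on these libraries where they do the work, as an engineer would, in place of code of your own. Each camera call takes 0.05 s, during which the arm holds its last target. There are 200 camera calls.

TASK

Take the wooden-handled slot key from its stand and turn both keeper screws on the sloping face of the holder outward, towards the holder's nearer end, until their tabs lie clear of the foot plate, then put the key back upright in its stand. Draw the freed plate straight up out of the holder's slot and lower it, still gripped, into the wide slot of the plywood rack, then let go. Touch the holder and its screws only with the key, not with the fingers or arm, and leave the tape roll, jar and pylon alone.

Things in the scene. Friction and masses are not known exactly. Their poses are not given: they have to be found in the camera images.
- holder: Fixed blue bench holder, 85 (x) by 200 (y) mm, about 60 mm high. Origin: centre of its underside; z up. A slot 9 mm wide and 46 mm deep runs along its y axis at x = +20 mm, its floor 12 mm above the bench. Its front (-x side) is a steel face sloping 30 degrees: the face's outward normal leans 30 degrees from vertical towards -x. The two screws sit in this face at y = +62 and -62 mm.
- screw_l (a joint): Angle of the keeper screw at the holder's +y end, rad: 0 = tab straight up the slope, across the plate's shoulder (locked); grows as the screw turns anticlockwise seen from outside along its axis, the tab swinging outward to the +y end; fixed stop at 1.57. It starts somewhere from 0 to 0.25. The plate is free of the tab above about 1.1.
- screw_r (a joint): The same for the keeper screw at the holder's -y end, mirrored: it grows as the screw turns clockwise seen from outside, its tab swinging outward to the -y end (the plate's tongue blocks the other way).
- screw_l_slot (a point): Mouth of the +y screw's slot, on the screw axis; the point and its axes turn with the screw: z out of the head along the screw axis (30 degrees from vertical), x along the slot and along the tab. Dark steel head 44 mm across; slot 10 mm wide, 36 mm long with open ends, 13 mm deep (floor at z = -13 mm). Tab 16 mm wide reaching 48 mm from the axis. Turning it takes about 0.12 N m.
- screw_r_slot (a point): The same for the screw at the -y end.
- key: Loose slot key standing upright in its stand, 138 mm long, 160 g. Origin: centre of the blade's tip; z up along the key to the handle; x along the blade's width. Blade 24 mm wide (x) and 6 mm thick (y), 18 mm long, its last 4 mm narrowed to 20 by 3 mm; round shaft 14 mm up to z = 62; flange 40 mm across, z = 62 to 68; wooden handle z = 68 to 138 mm, 26 (x) by 20 (y) mm with flat sides.
- stand: Fixed wooden block 80 by 80 mm, 75 mm high. Origin: centre of underside. A through opening 36 (x) by 16 (y) mm in its middle takes the key's blade and shaft; the key's flange rests on the top, so its tip then stands 13 mm above the bench.
- plate: Loose black plastic foot plate, 6 mm thick (x), 160 mm wide (y), 180 g, standing in the holder's slot. Origin: middle of its lower edge; z up. Up to z = 48.5 mm it is 160 mm wide (the ends are the shoulders under the tabs); above, a tongue 80 mm wide in the middle rises to z = 103 mm, to be gripped across its thickness.
- rack: Fixed plywood rack 60 (x) by 190 (y) mm. Origin: centre of its underside. Floor 10 mm above the bench; two walls 10 mm thick and 70 mm high leave a slot 26 mm wide along its y axis, open at the ends.
- tape: Loose roll of tape, 100 mm across, 25 mm high, lying flat. Bystander.
- jar: Loose clear jar, 64 mm across, 90 mm high. Bystander.
- pylon: Loose metal tube 34 mm across on a 60 mm foot, 122 mm high, standing. Bystander.

How it is judged:
On the way, in this order (a step that is already met when the one before it is completed fails the run):
1. Both keeper screws turned outward past 1.35 rad (about 77 degrees) with the key, the plate still down in the holder (value of joint each of screw_l, screw_r above 1.35 rad and z of plate in the frame of holder below 0.03 m), for 0.1 s.
2. Key back in its stand, the gripped plate is drawn up out of the holder: lower edge over 70 mm above the holder's underside, plate within 17 degrees of upright (z of plate in the frame of holder above 0.07 m and angle between plate's own z axis and vertical below 0.3 rad and contact force between the fingers and plate above 1 N and horizontal distance between key and stand below 0.015 m and height (world z) of key below 0.03 m), for 0.1 s.
3. The plate's lower edge is down in the rack's slot (within 12 mm of its floor, centred within 30 mm along it) while the fingers still grip it (z of plate in the frame of rack below 0.022 m and x of plate in the frame of rack between -0.02 and 0.02 m and y of plate in the frame of rack between -0.03 and 0.03 m and angle between plate's own z axis and vertical below 0.45 rad and angle between the y axis of plate and the y axis of rack, either way round below 0.2 rad and contact force between the fingers and plate above 1 N), for 0.1 s.
At the end, for the whole second after the job is handed in: Plate at rest in the rack slot: lower edge within 12 mm of its floor, centred within 20 mm across and 30 mm along, in line within 11 degrees, leaning under 26. Both screws still past 1.35 rad. Key at rest upright in its stand, flange down (tip under 20 mm above bench, 12 mm from centre) (z of plate in the frame of rack below 0.022 m and x of plate in the frame of rack between -0.02 and 0.02 m and y of plate in the frame of rack between -0.03 and 0.03 m and angle between plate's own z axis and vertical below 0.45 rad and angle between the y axis of plate and the y axis of rack, either way round below 0.2 rad and value of joint each of screw_l, screw_r above 1.35 rad and horizontal distance between key and stand below 0.012 m and height (world z) of key below 0.02 m and angle between key's own z axis and vertical below 0.12 rad and linear speed of each of plate, key below 0.02 m/s); the robot touches nothing.
It fails at once if the fingers or arm press on the holder or its screws with more than 3 N (contact force between any of the fingers, the arm and holder above 3 N).
It fails at once if the tape roll, the jar or the pylon is moved more than 20 mm (distance of any of tape, jar, pylon from where it was at the start of the episode above 0.02 m).
It also fails if it takes over 72 s, if anything falls off the work surface, if the arm or the gripper's body presses on something with over 40 N, if the wrist force passes 120 N, or if a joint passes its speed limit or range.

## Working session

There is one attempt and no reset: what is moved stays moved. The work goes in short steps, each a Python script; the robot and the scene stay as the last script left them, time stands still between calls to the robot, and variables do not carry over. Pictures are saved under pics/ and viewed, at most 10 in all, crops included, and the job is handed in when it is done.

```bash
ls; mkdir -p pics; python3 - <<'E'
from bench import manip
import cv2,numpy as np
np.set_printoptions(precision=4,suppress=True)
for n in("scene","top"):
    cv2.imwrite(f"pics/{n}0.png",manip.get_image(n)[:,:,::-1])
    p=manip.camera_params(n);print(n,p["intrinsics"],p["extrinsics"])
print(manip.camera_params("wrist"));print(manip.read_state())
E
```

```text
pics
scene [[521.015    0.     322.2089]
 [  0.     521.015  241.553 ]
 [  0.       0.       1.    ]] [[-0.3133  0.7896 -0.5275  1.0822]
 [ 0.9496  0.2551 -0.1821  0.1497]
 [-0.0092 -0.558  -0.8298  0.8234]
 [ 0.      0.      0.      1.    ]]
top [[500.3557   0.     322.2969]
 [  0.     500.3557 235.1077]
 [  0.       0.       1.    ]] [[ 0.0105 -0.9937  0.1117  0.511 ]
 [-0.9997 -0.0082  0.0214 -0.0049]
 [-0.0203 -0.1119 -0.9935  1.0375]
 [ 0.      0.      0.      1.    ]]
{'intrinsics': array([[336.3831,   0.    , 318.3441],
       [  0.    , 336.3831, 238.9988],
       [  0.    ,   0.    ,   1.    ]]), 'mount': array([[ 0.001 , -0.9502, -0.3117,  0.081 ],
       [ 1.    ,  0.001 ,  0.0001,  0.0004],
       [ 0.0002, -0.3117,  0.9502, -0.1213],
       [ 0.    ,  0.    ,  0.    ,  1.    ]])}
{'clock': 0.1, 'qpos': array([ 1.4567,  0.0407,  0.0839, -0.0004, -1.6155, -0.3337]), 'qvel': array([ 0.0008, -0.0024,  0.0027,  0.0039,  0.0003,  0.0009]), 'tau': array([ -0.0056, -36.9343,  34.8282,   6.9517,  -0.0045,   0.    ]), 'position': array([0.2596, 0.5406, 0.2524]), 'eef_rot': array([ 0.0008,  0.975 , -0.222 , -0.0001]), 'contact_force': array([-0.8243, -0.3378,  0.1346]), 'wrist_torque': array([-0.0001, -0.0005, -0.0271]), 'grip_force': 0.0, 'grip_width': 1.000221041836187}
```

View pics/top0.png

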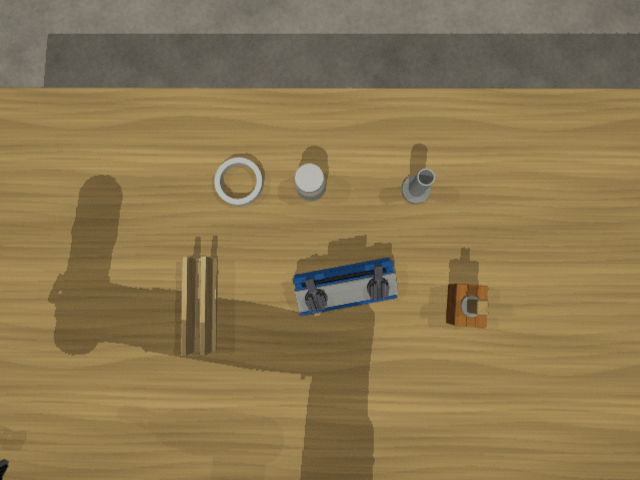

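View pics/scene0.png

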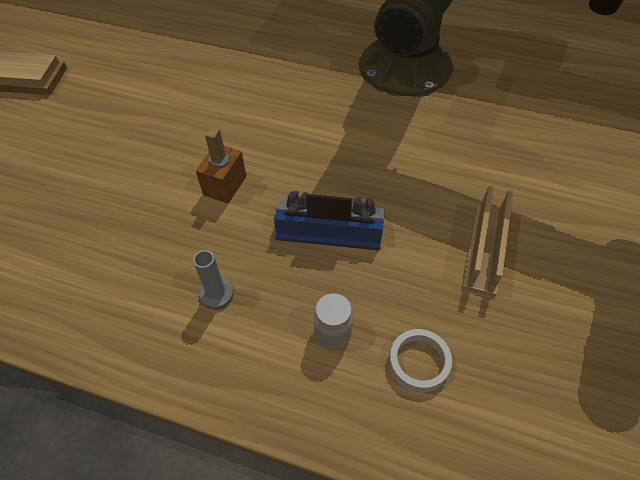

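Left to right in the top view: rack slot near (200,305), holder near (345,285) with its screws at (316,298) and (378,288), and stand and key near (470,306). Tape (239,181), jar (310,180) and pylon (417,188) all lie beyond the holder. Next I'll take wrist views on the way from rack to stand.

```bash
cat > h.py <<'E'
from bench import manip
import cv2,numpy as np,pickle
from scipy.spatial.transform import Rotation as R
np.set_printoptions(precision=4,suppress=True)
def quat(M): return R.from_matrix(M).as_quat()[[3,0,1,2]]
def down(th): return np.array([0,np.cos(th/2),np.sin(th/2),0])
def pose(st):
    T=np.eye(4);q=st["eef_rot"];T[:3,:3]=R.from_quat([q[1],q[2],q[3],q[0]]).as_matrix();T[:3,3]=st["position"];return T
def snap(name,tag):
    st=manip.read_state();im=manip.get_image(name)[:,:,::-1].copy();p=manip.camera_params(name)
    E=pose(st)@p["mount"] if name=="wrist" else p["extrinsics"]
    cv2.imwrite(f"pics/{tag}.png",im);pickle.dump((p["intrinsics"],E),open(f"pics/{tag}.pkl","wb"));return im
def ray(tag,uv):
    K,E=pickle.load(open(f"pics/{tag}.pkl","rb"))
    d=E[:3,:3]@np.linalg.solve(K,[uv[0],uv[1],1.]);return E[:3,3],d/np.linalg.norm(d)
def atz(tag,uv,z):
    o,d=ray(tag,uv);return o+d*(z-o[2])/d[2]
def tri(*obs):
    A=np.zeros((3,3));b=np.zeros(3);rs=[ray(*o) for o in obs]
    for o,d in rs: P=np.eye(3)-np.outer(d,d);A+=P;b+=P@o
    x=np.linalg.solve(A,b);return x,[np.linalg.norm((np.eye(3)-np.outer(d,d))@(x-o)) for o,d in rs]
E
python3 - <<'E'
from h import *
snap("top","t1");snap("scene","s1")
for n,uv,z in [("rack",(200,305),.07),("scl",(316,298),.05),("scr",(378,288),.05),("stand",(472,306),.075),("key",(482,307),.151)]: print(n,atz("t1",uv,z))
for tag,p in [("wr",(.47,.25,.27)),("wh1",(.50,.0,.25)),("wh2",(.42,-.05,.25)),("ws",(.47,-.28,.27))]:
    manip.reach(p,down(0)); manip.dwell(.1);snap("wrist",tag);print(tag,manip.read_state()["clock"])
ims=[cv2.resize(cv2.imread(f"pics/{t}.png"),(400,300),interpolation=cv2.INTER_AREA) for t in("wr","wh1","wh2","ws")]
cv2.imwrite("pics/m1.png",np.vstack([np.hstack(ims[:2]),np.hstack(ims[2:])]))
E
```

```text
rack [0.4824 0.25   0.07  ]
scl [0.498  0.0273 0.05  ]
scr [ 0.5187 -0.0939  0.05  ]
stand [ 0.4865 -0.2693  0.075 ]
key [ 0.4869 -0.2657  0.151 ]
wr 1.7
wh1 2.8417
wh2 3.4583
ws 4.5417
```

View pics/m1.png

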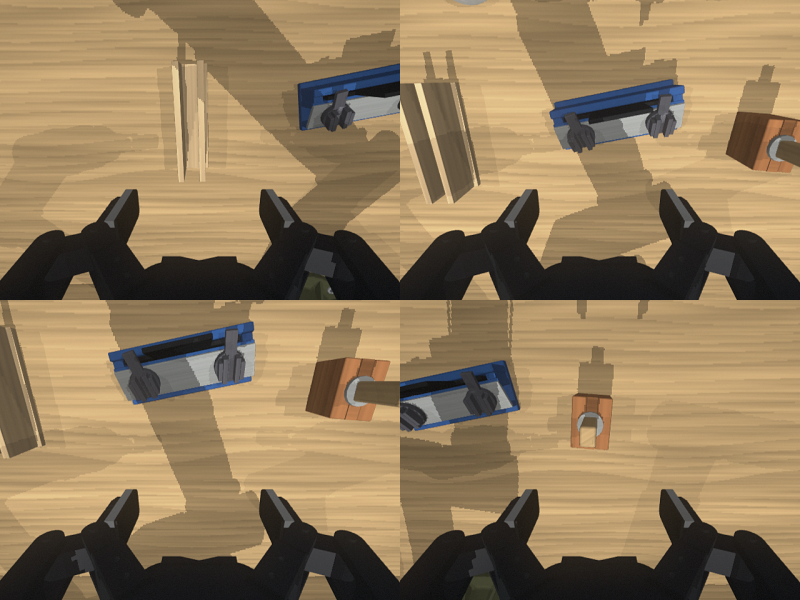

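The wrist views show the rack, holder and key clearly: the holder is yawed about 10°, and both tabs point roughly up the slope. I'll enlarge crops to pick corners.

```bash
python3 - <<'E'
import cv2,numpy as np
def c(t,x,y,w,h,s): 
    return cv2.resize(cv2.imread(f"pics/{t}.png")[y:y+h,x:x+w],None,fx=s,fy=s,interpolation=cv2.INTER_CUBIC)
# wh2 holder 400x200 ->? ; 
a=c("wh2",160,20,266,160,3)[:,:800]; a=cv2.copyMakeBorder(a,0,0,0,800-a.shape[1],0)
b=c("ws",260,140,100,120,3); b2=cv2.imread("pics/wr.png")
r=c("wr",250,80,100,120,1); 
b=cv2.resize(b,(100,120))
print(a.shape)
cv2.imwrite("pics/c1.png",a)
d=c("ws",260,140,100,110,4); e=c("wr",250,80,100,220,2.5); e=e[:,:250]
H=max(d.shape[0],e.shape[0]); p=lambda i:cv2.copyMakeBorder(i,0,H-i.shape[0],0,0,0)
cv2.imwrite("pics/c2.png",np.hstack([p(d),p(e)])); print(H)
E
```

```text
(480, 800, 3)
550
```

View pics/c1.png

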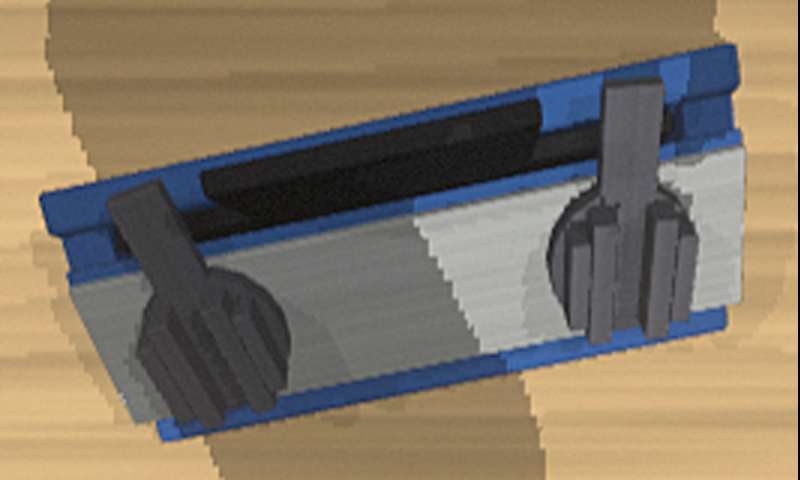

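View pics/c2.png

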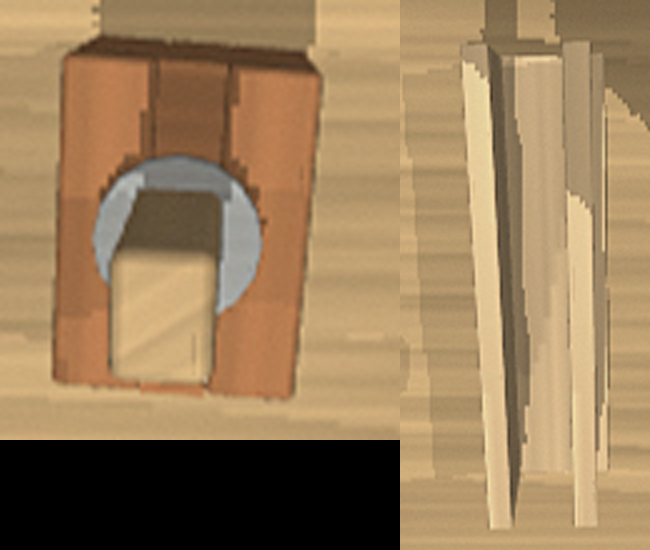

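Crop offsets are known: wh2 px = crop/3 + (160,20), ws px = crop/4 + (260,140). In wh2 the right slot's ridges average near crop (630,279) and the left slot's near (213,365). I need the same points in wh1.

```bash
python3 - <<'E'
import cv2
cv2.imwrite("pics/c3.png",cv2.resize(cv2.imread("pics/wh1.png")[120:280,230:496],None,fx=3,fy=3,interpolation=cv2.INTER_CUBIC))
E
```

```text
(no output)
```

View pics/c3.png

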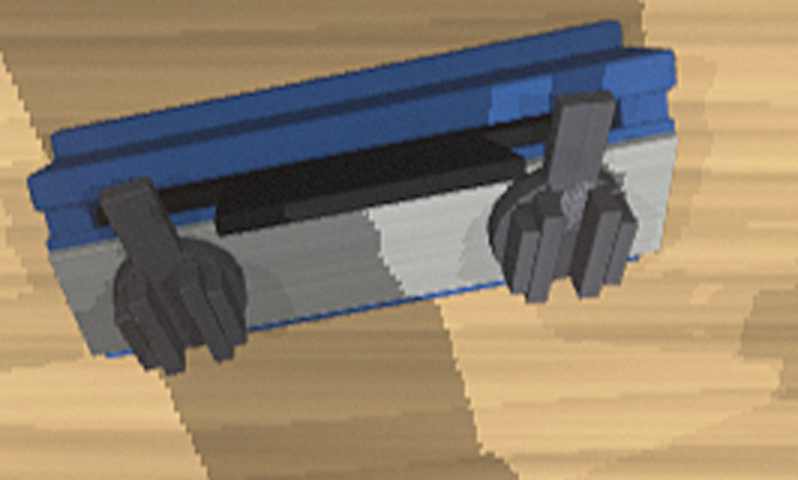

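```bash
python3 - <<'E'
from h import *
A=lambda p:np.array(p)/3+(230,120)-.33; B=lambda p:np.array(p)/3+(160,20)-.33
P={}
for n,a,b in [("steelTL",(50,250),(72,283)),("steelTR",(677,138),(743,148)),("steelBR",(660,258),(742,302)),("steelBL",(95,353),(135,423)),
 ("backL",(28,182),(42,195)),("backR",(675,50),(735,45)),("tabL",(126,186),(136,191)),("tabR",(586,96),(633,81)),("slotL",(183,324),(213,365)),("slotR",(571,254),(630,279)),
 ("rLlo",(199,365),(240,417)),("rRlo",(563,298),(627,341))]:
    x,r=tri(("wh1",A(a)),("wh2",B(b)));P[n]=x;print(n,x,np.round(r,4))
for a,b in [("steelTL","steelTR"),("steelBL","steelBR"),("backL","backR"),("slotL","slotR"),("tabL","slotL"),("tabR","slotR")]:
    d=P[a]-P[b];print(a,b,np.linalg.norm(d),"yaw",np.arctan2(-d[0],d[1]))
print("back at .06",atz("wh1",A((28,182)),.06),atz("wh1",A((675,50)),.06),atz("wh2",B((42,195)),.06),atz("wh2",B((735,45)),.06))
C=lambda p:np.array(p)/4+(260,140)-.4
print("flange",atz("ws",C((178,240)),.081),"top",atz("ws",C((162,316)),.151))
for z,L in ((.151,[(118,250),(109,378),(221,250),(212,383)]),(.075,[(65,60),(55,380),(320,70),(295,395)])):
    q=[atz("ws",C(p),z) for p in L];print(q)
    for i in(0,2):d=q[i]-q[i+1];print("yaw x",np.arctan2(d[1],d[0]),np.linalg.norm(d))
D=lambda p:(np.array(p)-(400,0))/2.5+(250,80)-.3
for p,z in [((462,47),.07),((488,47),.07),((565,42),.07),((590,42),.07),((490,527),.07),((513,527),.07),((575,525),.07),((597,525),.07)]: print(p,atz("wr",D(p),z))
E
```

```text
steelTL [0.5131 0.0694 0.054 ] [0.0002 0.0002]
steelTR [ 0.549  -0.1248  0.0575] [0.0001 0.0001]
steelBR [ 0.5082 -0.1315  0.0408] [0.0006 0.0006]
steelBL [0.4713 0.0611 0.0332] [0.0006 0.0006]
backL [0.5359 0.073  0.0604] [0.0007 0.0007]
backR [ 0.5745 -0.1208  0.0572] [0.0003 0.0003]
tabL [0.536  0.0421 0.0719] [0.0002 0.0002]
tabR [ 0.5623 -0.091   0.0733] [0. 0.]
slotL [0.4905 0.0272 0.0616] [0.0003 0.0003]
slotR [ 0.5142 -0.0939  0.064 ] [0.0001 0.0001]
rLlo [0.4746 0.0224 0.0547] [0.0002 0.0002]
rRlo [ 0.4974 -0.0956  0.054 ] [0.0004 0.0004]
steelTL steelTR 0.1975446398321563 yaw 0.1827790436379606
steelBL steelBR 0.19629755931237158 yaw 0.18939494248091762
backL backR 0.19762527676693456 yaw 0.19696075315344813
slotL slotR 0.12351894064120435 yaw 0.19353172842359684
tabL slotL 0.048984381184894114 yaw -1.2553807269167745
tabR slotR 0.04908990691639273 yaw -1.508697055863549
back at .06 [0.5355 0.0737 0.06  ] [ 0.5747 -0.12    0.06  ] [0.5362 0.0725 0.06  ] [ 0.5737 -0.1199  0.06  ]
flange [ 0.4881 -0.2665  0.081 ] top [ 0.4881 -0.2663  0.151 ]
[array([ 0.5004, -0.2585,  0.151 ]), array([ 0.4761, -0.2562,  0.151 ]), array([ 0.5004, -0.2772,  0.151 ]), array([ 0.4751, -0.2755,  0.151 ])]
yaw x -0.09355555909696917 0.024444739953886116
yaw x -0.0672919264843319 0.02537515402005244
[array([ 0.5285, -0.2408,  0.075 ]), array([ 0.4518, -0.2355,  0.075 ]), array([ 0.5264, -0.2992,  0.075 ]), array([ 0.4481, -0.2947,  0.075 ])]
yaw x -0.06892037640731133 0.07686906295765335
yaw x -0.056732702826794074 0.07847037292182636
(462, 47) [0.5755 0.2889 0.07  ]
(488, 47) [0.5755 0.2797 0.07  ]
(565, 42) [0.5772 0.2525 0.07  ]
(590, 42) [0.5772 0.2437 0.07  ]
(490, 527) [0.3876 0.2843 0.07  ]
(513, 527) [0.3876 0.2746 0.07  ]
(575, 525) [0.3886 0.2484 0.07  ]
(597, 525) [0.3886 0.2391 0.07  ]
```

The measurements agree with the given sizes: screw spacing 123.5 mm, holder 197 mm, rack gap 26–27 mm, handle 25 × 19 mm, and tab reach about 48 mm with both tabs near 0.13 rad. Next I'll check IK for all poses and grasp the key.

```bash
cat >> h.py <<'E'
YAW=.192; XH=np.array([np.cos(YAW),np.sin(YAW),0]);YH=np.array([-np.sin(YAW),np.cos(YAW),0]);Z=np.array([0,0,1.])
N=-.5*XH+np.sqrt(.75)*Z; U=np.sqrt(.75)*XH+.5*Z
SL=np.array([.4906,.0275,.0628]);SR=np.array([.5141,-.0942,.0628])
KEY=np.array([.488,-.2665]);KTH=-.07;KL=.111   # TCP to key tip
def sdir(a): return np.cos(a)*U+np.sin(a)*YH
def sq(a,sg):  # tool orientation, tool x = sg*slot dir
    x=sg*sdir(a);return quat(np.column_stack([x,np.cross(-N,x),-N]))
def spos(S,h): return S+N*(h+KL)
E
python3 - <<'E'
from h import *
for S,a,sg in((SR,-.136,1),(SR,-1.7,1),(SL,.13,-1),(SL,1.7,-1),(SL,.13,1)):
    for h in(.05,-.01): print(a,sg,h,manip.inverse_kinematics(spos(S,h),sq(a,sg)))
manip.reach([*KEY,.20],down(KTH))
manip.move_linear([*KEY,.124],feed=.1)
manip.dwell(.2);print(manip.read_state()["contact_force"])
manip.command_gripper(0.0,60);manip.dwell(.2)
s=manip.read_state();print(s["clock"],s["contact_force"],s["wrist_torque"],s["grip_width"],s["grip_force"],s["position"],s["qpos"])
E
```

```text
-0.136 1 0.05 [ 0.2165 -0.8768 -0.7472  0.0133 -1.1769  1.4085]
-0.136 1 -0.01 [ 0.2138 -0.782  -0.7975  0.0127 -1.0318  1.4094]
-1.7 1 0.05 [ 0.2165 -0.8768 -0.7472  0.0133 -1.1769 -0.1555]
-1.7 1 -0.01 [ 0.2138 -0.782  -0.7975  0.0127 -1.0318 -0.1546]
0.13 -1 0.05 [ 0.7672 -1.1327 -0.9395  0.2844 -1.3228 -2.0241]
0.13 -1 -0.01 [ 0.6911 -1.0207 -0.9898  0.2658 -1.1461 -1.9935]
1.7 -1 0.05 [ 0.7672 -1.1327 -0.9395  0.2844 -1.3228 -0.4541]
1.7 -1 -0.01 [ 0.6911 -1.0207 -0.9898  0.2658 -1.1461 -0.4235]
0.13 1 0.05 [ 0.7672 -1.1327 -0.9395  0.2844 -1.3228  1.1175]
0.13 1 -0.01 [ 0.6911 -1.0207 -0.9898  0.2658 -1.1461  1.1481]
[-0.4388 -0.0699 -1.2064]
6.85 [ 0.4231 -0.0968  0.1563] [-0.0165 -0.0579 -0.0187] 0.22184220763620788 58.553282618522644 [ 0.4881 -0.2665  0.1241] [-0.1386 -0.0533 -0.2437  0.0001 -1.3802  1.6395]
```

```bash
python3 - <<'E'
from h import *
manip.command_gripper(0.0,100)
manip.move_linear([*KEY,.26],feed=.15)
manip.reach(spos(SR,.07),sq(-.136,1)); manip.move_linear(spos(SR,.025),feed=.1)
manip.dwell(.3);snap("wrist","w2");snap("scene","s2");s=manip.read_state();print(s["clock"],s["contact_force"],s["wrist_torque"],s["position"]-spos(SR,.025),s["qpos"])
K,E=pickle.load(open("pics/w2.pkl","rb"))
def proj(p): c=np.linalg.inv(E)@np.append(p,1);return (K@(c[:3]/c[2]))[:2]
print("SR",proj(SR),"tip",proj(SR+.025*N))
im=cv2.imread("pics/w2.png")[100:400,170:470]
b=cv2.imread("pics/s2.png")[130:280,220:420]
cv2.imwrite("pics/c4.png",np.hstack([cv2.resize(im,(450,450)),cv2.resize(b,(345,450))]))
E
```

```text
10.075 [ 0.2546  0.5999 -0.51  ] [-0.2974  1.6868 -0.017 ] [0.     0.     0.0004] [ 0.2153 -0.8416 -0.7703  0.0129 -1.1179  1.409 ]
SR [317.5702 235.4305] tip [317.4796 245.6963]
```

View pics/c4.png

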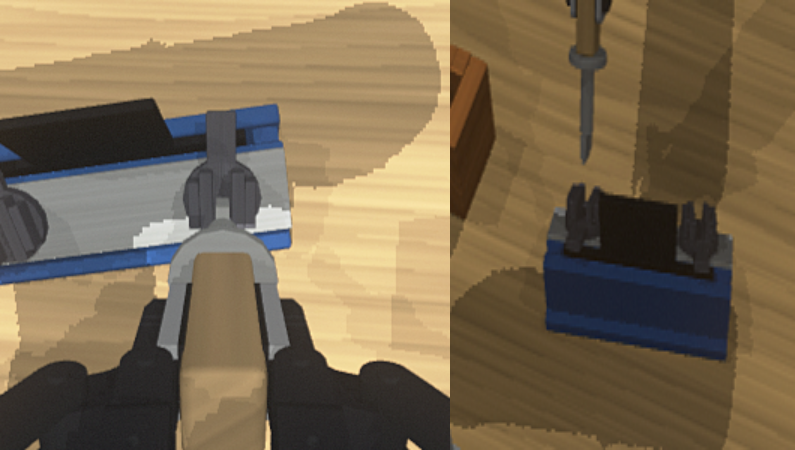

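The key blade (crop (221,220), px (317,247)) lies in line with the right screw's slot (crop x≈221), so I'm inserting in small steps with a force check, then turning.

```bash
cat >> h.py <<'E'
def F(): return manip.read_state()["contact_force"]
def insert(S):
    manip.dwell(.2);f0=F()
    for h in(.004,-.003,-.006,-.009,-.011):
        manip.move_linear(spos(S,h),feed=.05);manip.dwell(.05)
        d=F()-f0;print(h,"axial",d@N,"lat",d@U,d@YH)
        if d@N>10: break
    return f0
def turn(S,a,n,f0):
    q0=manip.read_state()["qpos"].copy()
    s=1 if a>0 else -1
    for k in range(1,n+1):
        q=q0.copy();q[5]=q0[5]+a*k/n;manip.move_joints(q);manip.dwell(.05)
        st=manip.read_state();d=st["contact_force"]-f0
        print("q6",st["qpos"][5],"F",d@N,d@U,d@YH,"Mz",st["wrist_torque"]@N)
E
python3 - <<'E'
from h import *
f0=insert(SR)
print(manip.read_state()["clock"])
E
```

```text
0.004 axial -0.10376975767778787 lat 0.10396886090594368 0.5462125928769609
-0.003 axial 1.6865606015469756 lat 0.5402627443004617 0.659021983879569
-0.006 axial -0.08209623787559597 lat 0.9767832104153571 0.7752950897999966
-0.009 axial 0.7017858048401937 lat 0.723002185013655 -0.15117261836772303
-0.011 axial 3.0105140995244697 lat 0.8702882685472958 0.30898343651872207
12.1333
```

```bash
python3 - <<'E'
from h import *
f0=F();turn(SR,-1.54,5,f0);print(manip.read_state()["clock"])
E
```

```text
q6 1.10515823429555 F -1.301658047237901 -0.9503493495859225 0.4759845775581537 Mz 0.05851633013614121
q6 0.7983732101595119 F -1.1070920481070525 -1.3290024887402079 -1.9695290175372981 Mz 0.034169772070634374
q6 0.49066779648873304 F 1.4122967775523618 -3.391477547876638 -3.6833095522890025 Mz 0.06884279619390682
q6 0.18125402992925857 F 1.5055529550391173 -4.715187542290607 -3.0794190845128777 Mz 0.028988287480896133
q6 -0.12671190295091983 F 3.6754978414182613 -6.084122283487313 -2.6949337685458468 Mz 0.03706956609238353
14.3417
```

```bash
python3 - <<'E'
from h import *
a=-.136-1.54
manip.move_linear(spos(SR,.03),feed=.08);manip.move_linear(spos(SR,.07),feed=.15)
snap("scene","s3")
manip.reach(spos(SL,.07),sq(.12,1)); manip.move_linear(spos(SL,.025),feed=.1)
manip.dwell(.3);snap("wrist","w3");s=manip.read_state();print(s["clock"],s["contact_force"],s["position"]-spos(SL,.025),s["qpos"])
im=cv2.imread("pics/w3.png")[100:400,170:570]
b=cv2.imread("pics/s3.png")[170:270,260:400]
cv2.imwrite("pics/c5.png",np.hstack([cv2.resize(im,(480,360)),cv2.resize(b,(320,360))]))
E
```

```text
17.5417 [ 0.4091 -0.7266 -1.1428] [-0.      0.0002  0.0004] [ 0.7332 -1.0907 -0.9621  0.2747 -1.2506  1.1226]
```

View pics/c5.png

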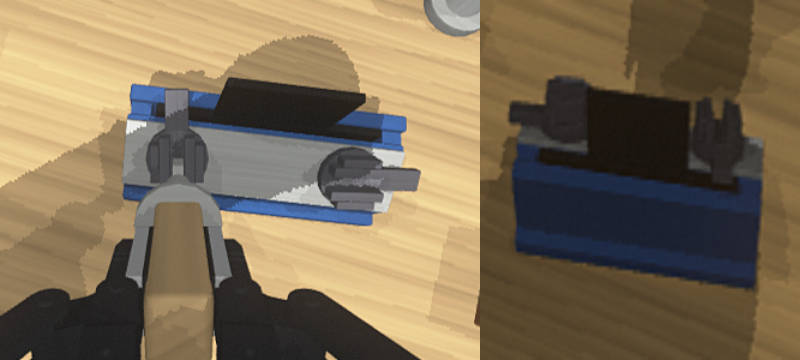

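The right tab now points along the holder's −y direction, within about 0.07 rad of its stop (roughly 1.5 rad). The left slot (crop x≈177) lines up with the blade, so I'm inserting and turning it.

```bash
python3 - <<'E'
from h import *
f0=insert(SL)
if abs((F()-f0)@N)<10:
    turn(SL,1.56,5,f0)
    manip.move_linear(spos(SL,.03),feed=.08);manip.move_linear(spos(SL,.08),feed=.15)
    snap("wrist","w4")
s=manip.read_state();print(s["clock"],s["qpos"],s["contact_force"])
E
```

```text
0.004 axial -0.42764271517150937 lat 0.49793514128427074 0.33925759634957436
-0.003 axial -0.05489100108607409 lat -0.08368671814128222 0.23781927694251304
-0.006 axial -1.0321690005139568 lat 0.29433796703329096 0.19224559517241321
-0.009 axial -0.4905928747646721 lat 1.0721546109492572 -0.11600547856057028
-0.011 axial 3.919011442926596 lat -0.23891221740834467 0.48815528722153145
q6 1.4505067876440534 F 5.258694896605527 -2.752436097477013 3.702988993760436 Mz -0.005122142705204718
q6 1.7624432928267342 F 7.00086751886926 -3.7556038509441017 4.796001486768842 Mz -0.029019474824816822
q6 2.0744738293007727 F 8.63628262566858 -4.41863383653258 5.693314233899539 Mz -0.04574184767665947
q6 2.386508038803246 F 11.08390773239687 -6.372782183183164 7.7618561677185145 Mz -0.026195925569964355
q6 2.6984927280709496 F 9.95728387768153 -8.108195576878128 7.2041910173404435 Mz -0.011612686489554394
23.0417 [ 0.8152 -1.1772 -0.9117  0.2997 -1.4065  2.6437] [ 0.5247  0.2461 -1.7079]
```

```bash
python3 - <<'E'
from h import *
manip.reach([*KEY,.26],down(KTH))
snap("top","t5");snap("wrist","w5")
print(manip.read_state()["clock"],manip.read_state()["qpos"])
b=cv2.imread("pics/t5.png")[240:330,280:410]
a=cv2.resize(cv2.imread("pics/w4.png"),(400,300),interpolation=cv2.INTER_AREA);c=cv2.resize(cv2.imread("pics/w5.png"),(400,300),interpolation=cv2.INTER_AREA)
cv2.imwrite("pics/c6.png",np.hstack([np.vstack([a,c]),cv2.resize(b,(400,600),interpolation=cv2.INTER_CUBIC) if 0 else cv2.copyMakeBorder(cv2.resize(b,(400,277),interpolation=cv2.INTER_CUBIC),0,323,0,0,0)]))
E
```

```text
24.3667 [-0.1366 -0.0787 -0.0184  0.0003 -1.6288  1.64  ]
```

View pics/c6.png

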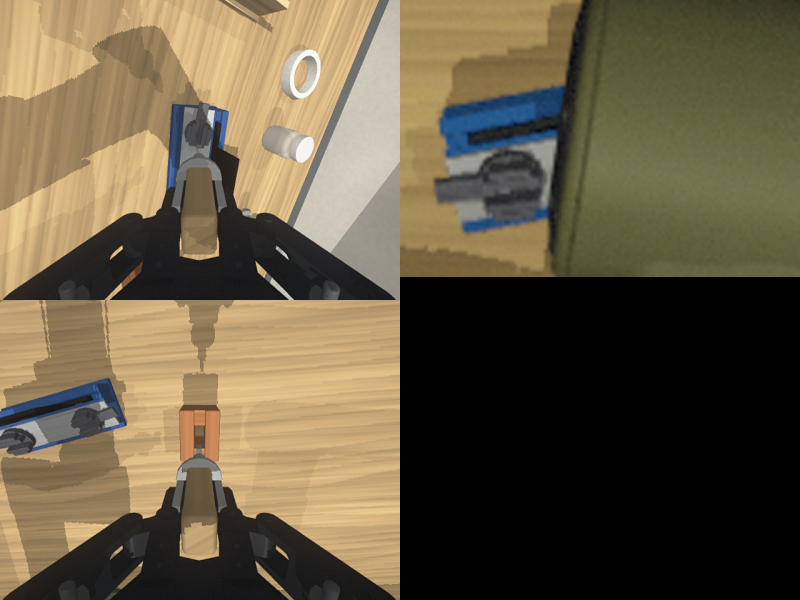

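Both tabs point outward: left by the top view (tab end (437,190), almost parallel to the holder) and right as before. Next I'll put the key back with force checks.

```bash
python3 - <<'E'
from h import *
manip.dwell(.1);f0=F()
manip.move_linear([*KEY,.192],feed=.12)
for z in(.184,.178,.170,.150,.130,.1255):
    manip.move_linear([*KEY,z],feed=.06);manip.dwell(.05);d=F()-f0;print(z,d)
    if np.linalg.norm(d)>15:break
s=manip.read_state();print(s["clock"],s["wrist_torque"])
E
```

```text
0.184 [-0.3497 -0.4138  1.2142]
0.178 [-0.7674 -0.0784 -0.2409]
0.17 [-0.5047 -0.7498  0.4242]
0.15 [-0.5017 -0.861   0.1205]
0.13 [-0.2198 -0.8907  0.5434]
0.1255 [-0.1149 -1.3481 -0.1773]
27.5167 [-0.0614 -0.0061 -0.0162]
```

```bash
python3 - <<'E'
from h import *
B=lambda p:np.array(p)/3+(160,20)-.33;A=lambda p:np.array(p)/3+(230,120)-.33
C=np.array([.5329,-.0281,.115])
for t,p in(("wh2",B((203,175))),("wh2",B((540,100))),("wh1",A((218,230))),("wh1",A((525,160)))):
    d=atz(t,p,.115)-C;print(t,d@XH,d@YH)
manip.command_gripper(0.6);manip.dwell(.2)
manip.move_linear([*KEY,.21],feed=.15)
manip.reach([C[0],C[1],.23],quat(np.column_stack([-YH,-XH,-Z])));manip.dwell(.2)
snap("wrist","w6");s=manip.read_state();print(s["clock"],s["position"],s["qpos"])
K,E=pickle.load(open("pics/w6.pkl","rb"))
im=cv2.imread("pics/w6.png")
for sx in(-.003,.003):
  for y in(-.04,.04):
    c=np.linalg.inv(E)@np.append(C+sx*XH+y*YH,1);u=(K@(c[:3]/c[2]))[:2];cv2.circle(im,tuple(int(round(v)) for v in u),2,(0,0,255),-1);print(u)
cv2.imwrite("pics/c7.png",cv2.resize(im[0:400,120:520],(600,600)))
E
```

```text
wh2 0.009261782003858767 0.040205294307073286
wh2 0.009763005705694477 -0.038823508734654684
wh1 0.006303254674017809 0.04051954609175181
wh1 0.00918876876085426 -0.03878846673250735
30.65 [ 0.5329 -0.0284  0.2299] [ 0.3238 -0.1385 -0.1298  0.     -1.5795 -0.1321]
[323.1127 190.1872]
[322.5947 292.3181]
[314.6071 190.1812]
[314.899 292.312]
```

View pics/c7.png

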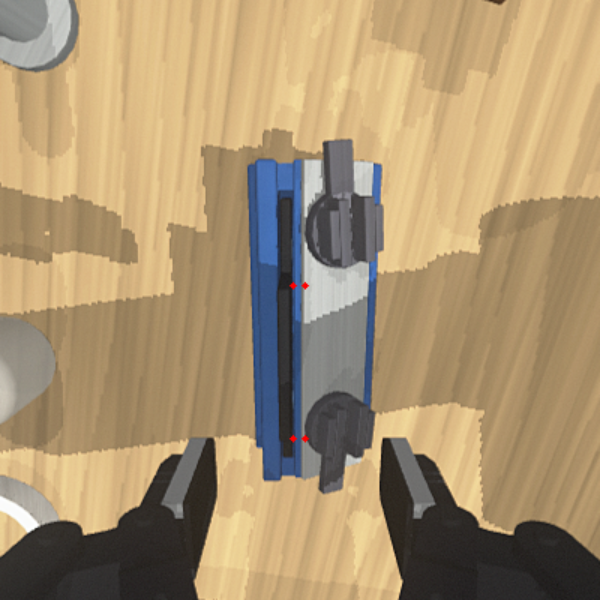

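The dots (predicted plate top) miss the dark tongue band by 13 crop px (300 vs 286), so the plate sits about 6.5 mm further along +x of the holder. Before lifting it I'll check both tab angles numerically by projecting tab pixels onto the tab plane.

```bash
cat > tab.py <<'E'
from h import *
def tabang(tag,S,sg,off=-.015):
    K,E=pickle.load(open(f"pics/{tag}.pkl","rb"));im=cv2.imread(f"pics/{tag}.png")
    hsv=cv2.cvtColor(cv2.GaussianBlur(im,(3,3),0),cv2.COLOR_BGR2HSV)
    P0=S+off*N;v,u=np.mgrid[0:480,0:640]
    d=np.stack([u,v,np.ones_like(u)],-1).reshape(-1,3)@np.linalg.inv(K).T@E[:3,:3].T;o=E[:3,3]
    t=((P0-o)@N)/(d@N);X=o+d*t[:,None]-P0
    a=X@U;b=sg*(X@YH);r=np.hypot(a,b);h=hsv.reshape(-1,3)
    th=np.arctan2(b,a);out=[]
    for lo,hi in((.026,.033),(.033,.040),(.040,.047)):
        m=(r>lo)&(r<hi)&(th>-.3)&(th<2.2)&(h[:,1]<70)&(h[:,2]<125)&(h[:,2]>30)
        if m.sum()<5: out.append((m.sum(),));continue
        k=np.median(th[m]);mm=m&(abs(th-k)<.5)
        A=np.mean(a[mm]);B=np.mean(b[mm]);out.append((mm.sum(),round(np.arctan2(B,A),3),round(np.std(th[mm])*np.mean(r[mm])*3.46*1e3,1)))
    return out
if __name__=="__main__":
    print("before L",tabang("wh2",SL,1),"R",tabang("wh2",SR,-1))
    for t in("w6",): print(t,"L",tabang(t,SL,1),"R",tabang(t,SR,-1))
    print("t5 L",tabang("t5",SL,1))
E
python3 tab.py
```

```text
before L [(np.int64(225), np.float64(1.021), np.float64(26.9)), (np.int64(176), np.float64(0.917), np.float64(37.0)), (np.int64(193), np.float64(0.138), np.float64(20.2))] R [(np.int64(204), np.float64(0.135), np.float64(20.9)), (np.int64(282), np.float64(0.088), np.float64(26.7)), (np.int64(199), np.float64(0.134), np.float64(16.6))]
w6 L [(np.int64(113), np.float64(1.549), np.float64(23.0)), (np.int64(139), np.float64(0.098), np.float64(24.0)), (np.int64(92), np.float64(1.534), np.float64(19.0))] R [(np.int64(175), np.float64(1.501), np.float64(19.9)), (np.int64(185), np.float64(0.223), np.float64(27.4)), (np.int64(168), np.float64(1.499), np.float64(20.2))]
t5 L [(np.int64(37), np.float64(1.576), np.float64(23.7)), (np.int64(35), np.float64(1.547), np.float64(21.6)), (np.int64(26), np.float64(1.564), np.float64(17.7))]
```

The tabs read 1.53 rad (left) and 1.50 rad (right), both past 1.35, and their widths come out plausible. Next I'll grasp the plate and lift it.

```bash
python3 - <<'E'
from h import *
PC=np.array([.5329,-.0281,0])+.0065*XH
f0=F()
manip.command_gripper(.5)
manip.move_linear(PC+.17*Z,feed=.15);manip.move_linear(PC+.105*Z,feed=.1);manip.dwell(.1);print(F()-f0)
manip.command_gripper(0.0,40);manip.dwell(.2);s=manip.read_state();print(s["contact_force"]-f0,s["grip_width"],s["grip_force"],s["wrist_torque"])
if np.abs(s["contact_force"]-f0).max()<12 and s["grip_force"]>10:
    manip.command_gripper(0.0,80)
    for z in(.12,.16,.21):
        manip.move_linear(PC+z*Z,feed=.08);print(z,F()-f0)
    manip.dwell(.3);snap("scene","s8")
s=manip.read_state();print(s["clock"],s["grip_width"],s["wrist_torque"],manip.inverse_kinematics([.482,.2638,.105],down(.0245)))
E
```

```text
[1.0201 1.1605 0.641 ]
[-0.2484  0.9206  1.9659] 0.06487370014950479 41.407068371772766 [ 0.1749 -0.0538  0.0232]
0.12 [ 1.2087  0.5901 -1.0682]
0.16 [ 0.1664 -0.4026 -2.582 ]
0.21 [ 1.3602  0.2185 -2.086 ]
35.3 0.05820240582373334 [0.043  0.0135 0.0157] [ 0.8665 -0.0608 -0.2863  0.     -1.3454  0.7288]
```

```bash
python3 - <<'E'
from h import *
RC=np.array([.482,.2638,0])
manip.reach(RC+.23*Z,down(.0245));manip.dwell(.2);f0=F();ok=1
for z in(.19,.165,.14,.115,.108,.105):
    manip.move_linear(RC+z*Z,feed=.1 if z>.12 else .05);manip.dwell(.05);d=F()-f0;print(z,d)
    if np.linalg.norm(d)>12: ok=0;break
manip.dwell(.3)
snap("wrist","w9");snap("top","t9");s=manip.read_state();print(ok,s["clock"],s["grip_force"],s["wrist_torque"])
E
```

```text
0.19 [0.7622 0.366  0.9242]
0.165 [ 0.4125 -0.2749  0.5465]
0.14 [0.5277 0.4541 0.4032]
0.115 [1.078  0.8657 0.289 ]
0.108 [ 0.8775  0.5314 -0.3064]
0.105 [ 0.3916  0.4866 -0.2418]
1 39.8833 78.7920606136322 [-0.0352 -0.0021 -0.0263]
```

```bash
python3 - <<'E'
from h import *
RC=np.array([.482,.2638,0]);f0=F()
for z in(.104,.103,.102,.101):
    manip.move_linear(RC+z*Z,feed=.03);manip.dwell(.05);d=F()-f0;print(z,d)
    if d[2]>4: break
manip.dwell(.3);manip.command_gripper(.35);manip.dwell(.2)
manip.move_linear(RC+.2*Z,feed=.12);manip.dwell(.5)
snap("wrist","w10");snap("top","t10");snap("scene","s10")
# dark plate pixels -> tongue top at z=.113
hsv=cv2.cvtColor(cv2.imread("pics/w10.png"),cv2.COLOR_BGR2HSV);m=(hsv[:,:,2]<45).astype(np.uint8);m[270:]=0
n,l,st,c=cv2.connectedComponentsWithStats(m)
for i in range(1,n):
    if st[i,4]>150:
        pts=np.argwhere(l==i)[:,::-1].astype(np.float32);b=cv2.boxPoints(cv2.minAreaRect(pts));print(st[i]);[print("  ",atz("w10",p,.113)) for p in b]
print(manip.read_state()["clock"],F()-f0)
E
```

```text
0.104 [-1.0509 -0.6115  0.7217]
0.103 [-1.3809  1.1914  2.6974]
0.102 [-3.6736 -0.2964  8.2251]
43.2667 [-0.7858 -0.2125  1.5515]
```

```bash
python3 - <<'E'
from h import *
for tag in("w10","t10","s10"):
    im=cv2.imread(f"pics/{tag}.png");K,E=pickle.load(open(f"pics/{tag}.pkl","rb"))
    def pr(p): c=np.linalg.inv(E)@np.append(p,1);return (K@(c[:3]/c[2]))[:2]
    q=np.array([pr([.482+a,.2638+b,z]) for a in(-.1,.1) for b in(-.03,.03) for z in(.02,.12)])
    lo=np.maximum(q.min(0).astype(int),0);hi=q.max(0).astype(int)
    hsv=cv2.cvtColor(im,cv2.COLOR_BGR2HSV);m=((hsv[:,:,2]<70)&(hsv[:,:,1]<80)).astype(np.uint8);k=np.zeros_like(m);k[lo[1]:hi[1],lo[0]:hi[0]]=1;m&=k
    n,l,st,c=cv2.connectedComponentsWithStats(m)
    print(tag,lo,hi,"expected top corners",[pr([.482+a,.2638,.113]).round() for a in(-.04,.04)])
    for i in range(1,n):
        if st[i,4]>15: print("  ",st[i],cv2.minAreaRect(np.argwhere(l==i)[:,::-1].astype(np.float32)))
a,b=cv2.imread("pics/t1.png").astype(int),cv2.imread("pics/t10.png").astype(int)
for n,(x,y,w,h) in dict(key=(445,280,48,52),tape=(210,150,60,60),jar=(290,155,42,48),pylon=(395,160,45,48)).items():
    print(n,np.abs(a-b)[y:y+h,x:x+w].mean(),(np.abs(a-b)[y:y+h,x:x+w].max(2)>60).sum())
E
```

```text
w10 [266  90] [375 387] expected top corners [array([316., 310.]), array([319., 197.])]
   [315 132   7  54 373] ((318.0, 158.5), (53.0, 6.0), 90.0)
   [314 199   9 114 629] ((317.9999694824219, 255.5), (7.999999046325684, 112.99998474121094), 0.0)
   [351 290   6   8  18] ((353.5, 293.5), (7.0, 5.0), 90.0)
   [370 300   5  10  30] ((372.0, 304.5), (9.0, 4.0), 90.0)
   [355 320  20  67 714] ((364.5, 353.0), (66.0, 19.0), 90.0)
   [266 329  18  58 590] ((274.5, 357.5), (57.0, 17.0), 90.0)
t10 [166 251] [216 362] expected top corners [array([185., 328.]), array([187., 284.])]
   [195 266   5  22  61] ((197.0, 276.5), (21.0, 4.0), 90.0)
   [166 286  34  43 525] ((182.5, 307.0), (42.0, 33.0), 90.0)
   [190 323   9  25  76] ((195.62933349609375, 334.36883544921875), (24.330448150634766, 7.539012432098389), 80.13418579101562)
s10 [461 164] [526 293] expected top corners [array([504., 196.]), array([497., 231.])]
   [498 175  10  15  66] ((502.4396667480469, 181.97413635253906), (4.201806545257568, 16.413307189941406), 23.198589324951172)
   [501 196   4  11  29] ((502.3154296875, 200.97695922851562), (2.604729175567627, 10.046813011169434), 7.125016689300537)
   [494 198   5  12  29] ((495.9117431640625, 203.3529510498047), (2.9104275703430176, 11.399173736572266), 14.03624439239502)
key 7.389823717948718 4
tape 16.224444444444444 0
jar 7.88640873015873 0
pylon 7.35324074074074 0
```

The plate stands upright at the expected pixels (w10 rows 199–313, column 318). The key and bystanders are unchanged, so I'm handing in.

```bash
python3 -c "
from bench import manip
print(manip.finish_job())"
```

```text
the job is handed in; nothing more can be done
None
```

I handed the job in at about 43 s on the robot clock, with no verdict shown: both screws are turned outward to about 1.5 rad, the key is upright in its stand, the plate stands in the rack slot, and tape, jar and pylon have not moved.

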